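# Pry the snap-fit cover of a terminal box loose

## Task

Take the flat-bladed opening tool (wooden handle, broad flat steel blade, not the screwdriver) and use it to pry up the snap-fit cover of the terminal box at the notch under its front edge, until that edge jumps free of the two spring catches and stays up on top of them. Leave the loosened cover lying there on the box, without touching it with the fingers, and lay the tool flat on the worktop again, away from the box.

Things in the scene. Friction and masses are not known exactly. Their poses are not given: they have to be found in the camera images.
- opener: Opening tool, loose, flat on the worktop, blade away from the robot, 70 g. Wooden handle 90 x 20 mm, 22 mm high (x -70 to +20 mm), then a flat steel blade 14 mm wide, 3 mm thick (x +20 to +64 mm), its mid-plane 11 mm above the underside. Origin: on the underside, below the place to grip. x to the blade tip, z up. A screwdriver with a thin round shaft lies elsewhere; it is not this tool.
- terminal_box: Grey box bolted to the worktop, 80 mm deep (x), 96 mm wide (y), rim 51 mm high. Origin: centre of its footprint, on the worktop; its front (own -x) looks roughly to the robot. In front, at y = +34 and -34 mm, stand two spring catches, 12 mm wide, from x = -46 mm; their noses reach 4.5 mm over the cover's front edge, tops at z = 62.5 mm.
- notch (a point): Middle of the pry notch, on the box's front face (box x = -40, y = 0, z = 45 mm; axes as the box's, +x into the box). The notch is a window in the rim, 38 mm wide (y), 12 mm high (z 39 to 51 mm), closed above by the cover, through a 4 mm wall; behind it the box is empty for 35 mm.
- cover: Off-white plate 80 x 96 x 4 mm, 60 g. Origin: centre of its underside, z up; seated at box x = 0, y = 0, z = 51 mm, level, front edge at box x = -39.5 mm under the catches. 5 to 8 N up at the middle of that edge, blade some 14 mm under it, forces the catches; raised over 11.5 mm (20 to be sure) they spring back below and the edge rests on their tops: slope 9 degrees, rear edge held by two fixed lips.
Things that resemble listed ones, but are neither listed nor needed, are in the scene too. Of the things that look like the cover, the larger one is meant.

How it is judged (in metres and radians):
On the way:
1. the tool, and not the hand, holds the cover's front edge pried up off its seat (contact force between opener and cover above 0.1 N and angle between cover's own z axis and vertical above 0.08 rad), for 0.1 s.
At the end, for the whole second after the job is handed in: The cover rests on the box (centres within 20 mm from above), front edge up on the catches, sloping 4.6 to 20 degrees. The tool lies released, still and flat (within 11 degrees, underside under 15 mm up) on the worktop, its origin over 120 mm from the box centre, clear of the cover (angle between cover's own z axis and vertical between 0.08 and 0.35 rad and horizontal distance between cover and terminal_box below 0.02 m and linear speed of each of cover, opener below 0.02 m/s and height (world z) of opener below 0.015 m and angle between opener's own z axis and vertical below 0.2 rad and horizontal distance between opener and terminal_box above 0.12 m and contact force between opener and cover below 0.05 N); the robot touches nothing.
It fails at once if the fingers push on the cover (more than 1 N) (contact force between the fingers and cover above 1 N).
It also fails if it takes over 51 s, if anything falls off the work surface, if the arm or the gripper's body presses on something with over 40 N, if the wrist force passes 120 N, or if a joint passes its speed limit or range.

## Robot

A 6-joint arm with a two-finger parallel gripper is mounted at the origin on the work surface; the furniture and walls round the work are solid. World frame = base frame: x ahead of the robot, y to its left, z up, the work surface at z = 0. Lengths are in mm, angles in rad, forces in N, time in s.
With the tool pointing down it reaches from about 275 to 1000 mm from the base axis. Payload 8.4 kg.
Tool frame: the origin (TCP) lies at the very end of the fingers, on their centre line; the grasp point (between the pads) lies 19 mm behind it; z points along the fingers, y is the direction in which the jaws open and shut (so a half turn about z gives the same grasp; the last joint's range is limited). The gripper opens to 85 mm and grips with 20 to 120 N. Pads are 22 mm wide; open, the fingers measure 114 mm over their backs; the gripper's body (76 mm by 85 mm) begins 54 mm behind the grasp point. The pads swing forward as they close: fully open they stand 13 mm farther back than shut.
Start: joints at [-1.241, 0.353, 1.633, -0, 1.155, -0.002], TCP at [203.589, -590.914, 231.281] pointing down, gripper open.
Joint ranges: [-2.63, 2.63], [-0.92, 2.1], [0.06, 2.66], [-1.3, 4.44], [0, 2.69], [-3.02, 3.02]. Speed limits (rad/s): [2.22, 2.22, 2.79, 3.14, 3.14, 3.14].

## Interface

Orientations are given as [roll, pitch, yaw] about the fixed x, y, z axes, in that order (R = Rz(yaw) Ry(pitch) Rx(roll)).
In Python, from rig import r gives the robot as it stands.
- The arm moves only by the tool jog_arm, never from a script. Its argument "increments" is text: rows parted by semicolons, each of 7 numbers parted by spaces: the shift along the tool's x, y, z in cm, then the turn, a rotation vector about the tool's x, y, z in rad, then the opening, from -1 (shut) to 1 (fully open). A call has exactly 8 rows; each row shifts and turns the commanded pose from where the row before left it, along the tool's axes as they then stand; what a row does not reach is not made up. A row lasts 1/10 s, in which the tool goes at most 50 mm and 8.59 degrees, less where a joint would pass 70% of its speed; a pose out of reach is approached as far as the arm can. A call with a gripper value outside its range is refused whole. The fingers move at their own pace and stop on an object; "squeeze" is the grip in N (left out, the last holds). Time passes only in rows, so rows that do not move let the fingers close, or fill a call up. It gives the time, the measured TCP pose, the force and the opening at its end, in the units of the state.
- r.sense(): the state, without advancing time (a new reading comes with each control period).
- r.grab_frame(name): name is "side" or "top" or "wrist"; returns the picture (384x512x3 uint8, red, green, blue); there is no depth.
- r.camera_info(name): a dict with "K" (3x3 intrinsics, pixels), "rvec" (rotation vector, rad) and "tvec" (3), from world to camera coordinates, as OpenCV has them. Camera axes: x right, y down, z forward; pixel columns grow to the right and rows downward; lengths in mm; the calibration is good to about 2 mm. A picture is of the moment at which its call begins: read the wrist's pose just before it. camera_info takes no time and is no camera call; for the wrist camera it gives the pose at the moment of the call.
- r.sign_off(): hands the job in, once; it reports no verdict.
The state is a dict: "clock": time; "qpos": joint angles; "qvel": joint speeds; "joint_efforts": joint torques, N m; "eef_pos": TCP position; "tcp_rot": TCP orientation; "contact_force": force on the tool from outside, world axes, zero at the start; "wrist_torque": the same for the moment, N m; "opening": opening from 0.0 (shut) to 1.0 (fully open).
Only numpy, scipy, OpenCV 4.12 (cv2) and the standard library are available. Lean on these libraries where they do the work, as an engineer would, in place of code of your own. Each camera call takes 0.05 s, during which the arm holds its last target.

## Working session

There is one attempt and no reset: what is moved stays moved. The work goes in short steps, Python scripts to look and compute and a tool call to move; the robot and the scene stay as the last step left them, time stands still between calls to the robot, and variables do not carry over. Pictures are saved under pics/ and viewed, and the job is handed in when it is done.

Besides the shell and the picture viewer there is one more tool, called after ">>>" as name(argument=value, ...) on one line, values as JSON. jog_arm: Moves the arm, as the interface text tells. Its arguments: {"type":"object","properties":{"increments":{"type":"string"},"squeeze":{"type":"number"}},"required":["increments"]}

```bash
ls; mkdir -p pics; python3 - <<'E'
from rig import r
import cv2
print(r.sense())
for n in("side","top","wrist"):
    c=r.camera_info(n);print(n,c)
    cv2.imwrite(f"pics/{n}0.png",cv2.cvtColor(r.grab_frame(n),cv2.COLOR_RGB2BGR))
E
```

```text
pics
{'clock': 0.0, 'qpos': array([-1.24141621e+00,  3.53628149e-01,  1.63411117e+00,  3.39555454e-05,
        1.15515810e+00, -2.41465025e-03]), 'qvel': array([ 3.37460720e-04,  8.91435268e-07, -3.95811356e-05, -3.52276802e-04,
        6.67570303e-04, -4.47050196e-04]), 'joint_efforts': array([ 2.33097191e-03, -6.05244756e+01, -3.42066979e+01,  1.04087678e-04,
        9.26919834e-03, -9.97257018e-06]), 'eef_pos': array([ 203.4446448 , -590.48871685,  230.58397682]), 'tcp_rot': array([-3.14028796e+00, -3.41970811e-05,  3.31781014e-01]), 'contact_force': array([0.56347585, 0.16512327, 0.56720252]), 'wrist_torque': array([-0.0224488 ,  0.02031712,  0.01575262]), 'opening': 1.0019192955579164}
side {'K': array([[397.48492204,   0.        , 250.79974716],
       [  0.        , 397.48492204, 193.21589826],
       [  0.        ,   0.        ,   1.        ]]), 'rvec': array([ 0.09573774,  2.85150438, -1.27225633]), 'tvec': array([ 493.34995459,  -36.60888585, 1445.7516732 ])}
top {'K': array([[360.94740212,   0.        , 251.73315003],
       [  0.        , 360.94740212, 187.66961719],
       [  0.        ,   0.        ,   1.        ]]), 'rvec': array([ 2.11457373, -2.1715562 ,  0.1559687 ]), 'tvec': array([ 106.22488942,  486.28091639, 1017.70405006])}
wrist {'K': array([[331.15620984,   0.        , 252.76827626],
       [  0.        , 331.15620984, 194.65067432],
       [  0.        ,   0.        ,   1.        ]]), 'rvec': array([-2.36809909,  1.68991192,  0.23845421]), 'tvec': array([-623.20936313,  -35.17996724,  379.92079254])}
```

View pics/side0.png

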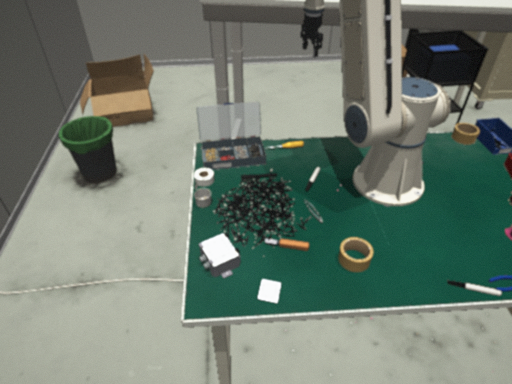

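View pics/top0.png

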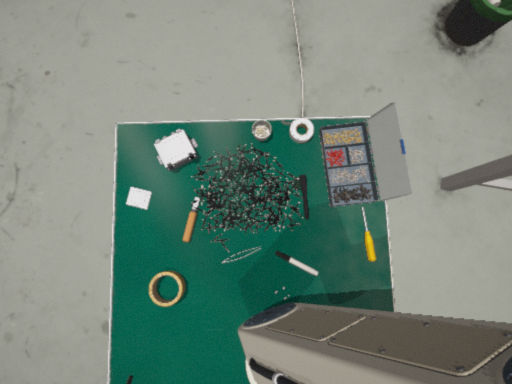

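View pics/wrist0.png

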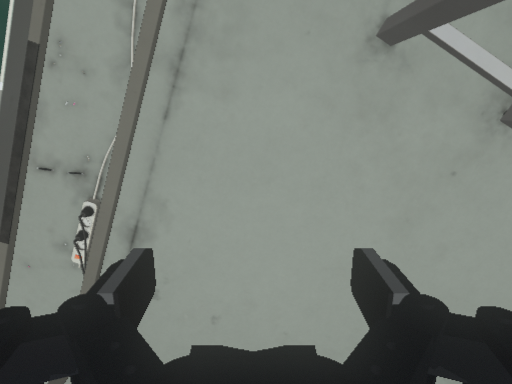

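```bash
cat > h.py <<'E'
import numpy as np,cv2
from scipy.spatial.transform import Rotation as R
from rig import r
def cam(n):
    c=r.camera_info(n);return c["K"],cv2.Rodrigues(c["rvec"])[0],np.array(c["tvec"]).ravel()
def ray(c,uv):
    K,Rm,t=c;d=Rm.T@np.linalg.solve(K,[uv[0],uv[1],1]);return -Rm.T@t,d
def onz(c,uv,z):
    o,d=ray(c,uv);return o+d*(z-o[2])/d[2]
def proj(c,P):
    K,Rm,t=c;p=K@(Rm@np.asarray(P,float)+t);return p[:2]/p[2]
def grab(n,fn=None):
    c=cam(n);im=cv2.cvtColor(r.grab_frame(n),cv2.COLOR_RGB2BGR)
    if fn:cv2.imwrite("pics/"+fn,im)
    return c,im
def tri(c1,u1,c2,u2):
    A=[];b=[]
    for c,u in((c1,u1),(c2,u2)):
        o,d=ray(c,u);d/=np.linalg.norm(d);M=np.eye(3)-np.outer(d,d);A.append(M);b.append(M@o)
    return np.linalg.lstsq(np.vstack(A),np.hstack(b),rcond=None)[0]
E
python3 - <<'E'
from h import *
t=cv2.imread("pics/top0.png");s=cv2.imread("pics/side0.png")
a=cv2.resize(t[120:250,110:240],None,fx=4.5,fy=4.5,interpolation=cv2.INTER_CUBIC);cv2.imwrite("pics/topc.png",a)
a=cv2.resize(s[225:305,190:320],None,fx=6,fy=6,interpolation=cv2.INTER_CUBIC);cv2.imwrite("pics/sidec.png",a)
for n,im,z in(("top",t,11),("side",s,11)):
    hsv=cv2.cvtColor(im,cv2.COLOR_BGR2HSV)
    m=cv2.inRange(hsv,(5,120,90),(25,255,255));nn,l,st,ce=cv2.connectedComponentsWithStats(m)
    for i in range(1,nn):
        if st[i,4]>40:
            print(n,st[i],ce[i],onz(cam(n),ce[i],z).round())
    m=cv2.inRange(hsv,(0,0,190),(180,60,255));nn,l,st,ce=cv2.connectedComponentsWithStats(m)
    for i in range(1,nn):
        if st[i,4]>150:print(n,'white',st[i],ce[i],onz(cam(n),ce[i],55).round(),cv2.minAreaRect(np.argwhere(l==i)[:,::-1].astype(np.float32)))
E
```

```text
top [183 212  13  30 207] [189.12077295 226.36714976] [382. 281.  11.]
top [365 231  11  31 215] [369.52093023 247.05581395] [ 308. -245.   11.]
top white [275 118  38  22 314] [300.29936306 127.7133758 ] [660. -54.  55.] ((293.5, 128.5), (21.0, 37.0), 90.0)
top white [154 130  41  37 824] [173.80218447 147.89199029] [610. 318.  55.] ((173.00001525878906, 148.5), (25.93838882446289, 34.43545150756836), 63.43495178222656)
top white [126 187  25  22 377] [138.28912467 197.42440318] [467. 418.  55.] ((138.2647247314453, 197.44117736816406), (21.100597381591797, 17.70509910583496), 14.03624439239502)
side [459 132  19  11  95] [467.33684211 137.81052632] [-415. -245.   11.]
side [283 141  21   7 119] [293.11764706 144.06722689] [ 306. -255.   11.]
side [279 239  30  11 207] [294.11594203 243.59903382] [378. 272.  11.]
side [340 250  31  21 169] [354.47337278 262.72781065] [213. 357.  11.]
side white [401   0 111   8 660] [461.14393939   2.55757576] [-1112. -1825.    55.] ((456.0, 3.499999523162842), (109.99998474121094, 6.999999046325684), 0.0)
side white [401  86  45  25 253] [431.87351
[... 155 characters left out ...]
4  168  408  155 1501] [264.47101932 275.28447702] [483. 416.  55.] ((306.3743591308594, 293.08392333984375), (381.5171203613281, 150.76966857910156), 23.540037155151367)
side white [367 181  57  23 500] [397.906 195.738] [ 15. 128.  55.] ((396.13775634765625, 195.06793212890625), (18.121702194213867, 57.25230026245117), 79.3803482055664)
side white [201 234  37  32 728] [218.59065934 249.26236264] [607. 315.  55.] ((218.7842559814453, 248.8253631591797), (27.47651481628418, 29.711048126220703), 65.55604553222656)
side white [258 279  23  24 420] [269.12857143 290.41904762] [475. 465.  55.] ((269.20733642578125, 290.3658447265625), (20.394166946411133, 20.74338150024414), 12.094757080078125)
```

View pics/topc.png

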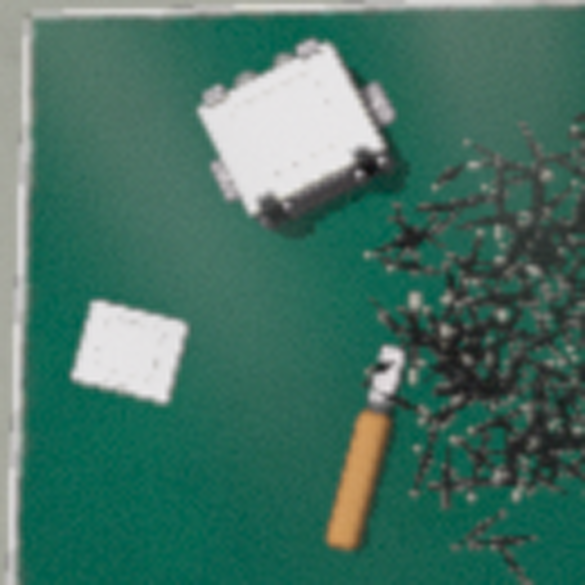

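View pics/sidec.png

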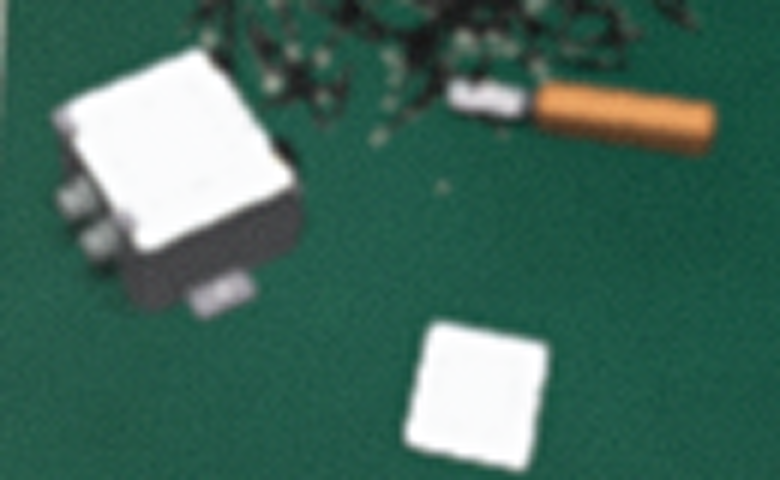

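```bash
python3 - <<'E'
from h import *
K,Rm,t=cam("wrist");s=r.sense()
T=R.from_euler('xyz',s['tcp_rot']).as_matrix()
print("cam in tcp",(T.T@(-Rm.T@t-s['eef_pos'])).round(1),"axes(cols x,y,z cam in tcp)\n",(T.T@Rm.T).round(3))
c=cam("top")
# tool in top crop
f=lambda x,y:(110+x/4.5,120+y/4.5)
a=onz(c,f(343,548),11);b=onz(c,f(377,410),11);tip=onz(c,f(393,347),11)
print(a,b,tip,np.linalg.norm(b-a),np.linalg.norm(tip-b),np.arctan2(*(b-a)[1::-1]))
for u in((198,108),(330,45),(388,152),(255,215)):print(onz(c,f(*u),55).round())
E
```

```text
cam in tcp [  69.    -0.3 -142.6] axes(cols x,y,z cam in tcp)
 [[-0.001 -0.962 -0.273]
 [ 1.    -0.    -0.002]
 [ 0.002 -0.273  0.962]]
[337.74618429 289.23338105  11.        ] [427.09731476 266.87166959  11.        ] [468.62372044 256.15983386  11.        ] 92.10684370453566 42.885729479020185 -0.24523070070240438
[623. 376.  55.]
[663. 290.  55.]
[590. 252.  55.]
[551. 338.  55.]
```

>>> jog_arm(increments="2.2 -3.8 0 0 0 0 1;2.2 -3.8 0 0 0 0 1;2.2 -3.8 0 0 0 0 1;2.2 -3.8 0 0 0 0 1;2.2 -3.8 0 0 0 0 1;2.2 -3.8 0 0 0 0 1;2.2 -3.8 0 0 0 0 1;2.2 -3.8 0 0 0 0 1", squeeze=100)

```text
clock: 0.95
eef_pos: [270.8, -244.5, 231.2]
tcp_rot: [3.142, -0.0, 0.331]
contact_force: [0.6, 0.2, -0.3]
opening: 1.002
```

>>> jog_arm(increments="2.3 -3.9 0 0 0 0 1;2.3 -3.9 0 0 0 0 1;2.3 -3.9 0 0 0 0 1;2.3 -3.9 0 0 0 0 1;2.3 -3.9 0 0 0 0 1;2.3 -3.9 0 0 0 0 1;2.3 -3.9 0 0 0 0 1;2.3 -3.9 0 0 0 0 1")

```text
clock: 1.75
eef_pos: [343.2, 110.8, 231.5]
tcp_rot: [3.141, -0.001, 0.332]
contact_force: [0.7, 0.2, -0.4]
opening: 0.999
```

>>> jog_arm(increments="2.3 -3.9 0 0 0 0 1;2.3 -3.9 0 0 0 0 1;2.3 -3.9 0 0 0 0 1;2.3 -3.7 0 0 0 0 1;0 0 0 0 0 0.145 1;0 0 0 0 0 0.145 1;0 0 0 0 0 0.145 1;0 0 0 0 0 0.142 1")

```text
clock: 2.55
eef_pos: [379.9, 284.4, 231.0]
tcp_rot: [3.141, 0.0, -0.251]
contact_force: [0.0, -0.9, 0.7]
opening: 1.001
```

```bash
python3 - <<'E'
from h import *
print(r.sense())
grab("wrist","w1.png")
E
```

```text
{'clock': 2.55, 'qpos': array([6.39480299e-01, 1.16998949e-01, 1.94444587e+00, 1.57546092e-05,
       1.08080778e+00, 2.46101402e+00]), 'qvel': array([-4.39698238e-03, -2.14098279e-03, -3.15016073e-05,  6.83823319e-05,
       -3.35489075e-04,  1.40623267e+00]), 'joint_efforts': array([ 1.84199754e-01, -4.13084507e+01, -3.26648819e+01,  7.33747351e-03,
        1.32460460e-03, -2.30771944e+00]), 'eef_pos': array([379.85207182, 284.38510455, 231.00445299]), 'tcp_rot': array([ 3.14108849e+00,  4.26060852e-04, -2.50744919e-01]), 'contact_force': array([ 0.02147245, -0.8637934 ,  0.71942649]), 'wrist_torque': array([0.00750266, 0.00765278, 0.00708599]), 'opening': 1.0010359496884687}
```

View pics/w1.png

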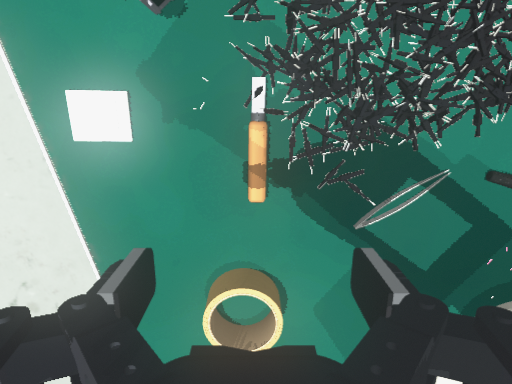

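```bash
python3 - <<'E'
from h import *
c,im=grab("wrist","w2.png")
print(r.sense()['tcp_rot'],r.sense()['eef_pos'])
hsv=cv2.cvtColor(im,cv2.COLOR_BGR2HSV)
m=cv2.inRange(hsv,(5,90,60),(25,255,255));m[230:]=0
nn,l,st,ce=cv2.connectedComponentsWithStats(m)
i=1+st[1:,4].argmax();print(st[i],ce[i])
rect=cv2.minAreaRect(np.argwhere(l==i)[:,::-1].astype(np.float32));p=cv2.boxPoints(rect);print(p)
for u in p:print(onz(c,u,20).round(1),onz(c,u,11).round(1))
w=cv2.inRange(hsv,(0,0,150),(180,70,255));nn,l,st,ce=cv2.connectedComponentsWithStats(w)
for i in range(1,nn):
    x,y=ce[i]
    if st[i,4]>100 and 230<x<290 and y<130:print(st[i]);q=cv2.boxPoints(cv2.minAreaRect(np.argwhere(l==i)[:,::-1].astype(np.float32)));print(q);[print(onz(c,u,12.5).round(1)) for u in q]
E
```

```text
[ 3.14122823e+00  2.88434910e-04 -2.47183673e-01] [379.93909187 284.25640019 231.0890383 ]
[ 248  121   19   81 1463] [256.71428571 160.64319891]
[[248. 121.]
 [266. 121.]
 [266. 201.]
 [248. 201.]]
[427.9 277.5  20. ] [427.5 277.8  11. ]
[423.1 259.3  20. ] [422.5 259.1  11. ]
[338.5 280.9  20. ] [335.7 281.2  11. ]
[343.7 300.3  20. ] [341.  301.2  11. ]
[251  77  14  37 445]
[[251.  77.]
 [264.  77.]
 [264. 113.]
 [251. 113.]]
[469.5 263.1  12.5]
[466.1 250.2  12.5]
[431.2 259.2  12.5]
[434.7 272.5  12.5]
```

>>> jog_arm(increments="0.9 0.2 4.5 0 0 0 0.1;0.9 0.2 4.5 0 0 0 0.1;0.9 0.1 4.5 0 0 0 0.1;0 0 4.0 0 0 0 0.1;0 0 2.5 0 0 0 0.1;0 0 1.8 0 0 0 0.1;0 0 0 0 0 0 0.1;0 0 0 0 0 0 0.1")

```text
clock: 3.45
eef_pos: [405.1, 272.9, 13.4]
tcp_rot: [3.141, 0.0, -0.243]
contact_force: [-0.9, 0.2, -0.4]
opening: 0.551
```

```bash
python3 - <<'E'
from h import *
s=r.sense();print(s['eef_pos'],s['tcp_rot'],s['contact_force'])
c,im=grab("wrist","w3.png")
E
```

```text
[405.09910107 272.86543263  13.43733255] [ 3.14114672e+00  4.10160007e-04 -2.42871018e-01] [-0.89946137  0.19887519 -0.44408487]
```

View pics/w3.png

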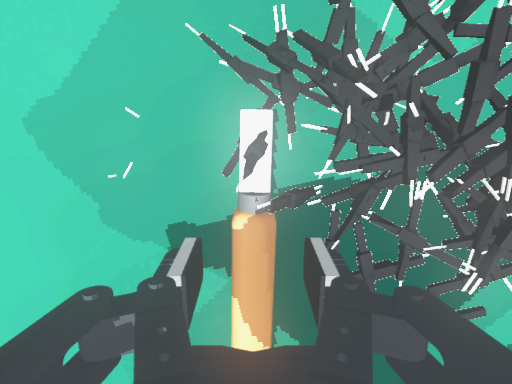

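>>> jog_arm(increments="0 0 0.6 0 0 0.012 0.1;0 0 0.5 0 0 0 0.1;0 0 0 0 0 0 -1;0 0 0 0 0 0 -1;0 0 0 0 0 0 -1;0 0 0 0 0 0 -1;0 0 0 0 0 0 -1;0 0 0 0 0 0 -1", squeeze=110)

```text
clock: 4.3
eef_pos: [405.1, 273.0, 2.8]
tcp_rot: [-3.141, -0.0, -0.257]
contact_force: [-0.9, -0.5, 5.3]
opening: 0.209
```

>>> jog_arm(increments="0 0 -2 0 0 0 -1;0 0 -4 0 0 0 -1;0 0 -4 0 0 0 -1;0 0 -3 0 0 0 -1;0 0 0 0 0 -0.14 -1;0 0 0 0 0 -0.14 -1;0 0 0 0 0 -0.14 -1;0 0 0 0 0 -0.14 -1")

```text
clock: 5.1
eef_pos: [405.0, 272.9, 132.6]
tcp_rot: [-3.141, -0.0, 0.309]
contact_force: [0.4, -0.4, -0.3]
opening: 0.204
```

```bash
python3 - <<'E'
from h import *
s=r.sense();print(s['eef_pos'],s['tcp_rot'],s['contact_force'],s['opening'])
c,im=grab("wrist","w4.png")
E
```

```text
[404.98377573 272.86991028 132.57327956] [-3.14148041e+00 -3.11847255e-04  3.08730618e-01] [ 0.37262029 -0.37483877 -0.31671231] 0.20410066384096778
```

View pics/w4.png

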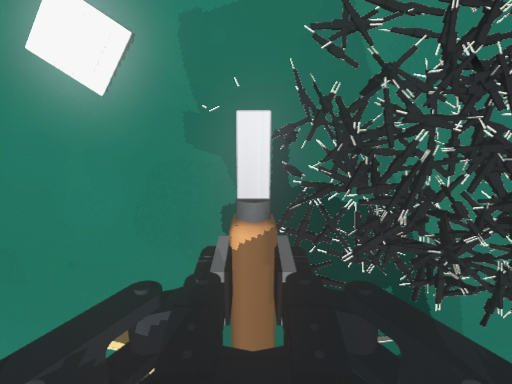

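>>> jog_arm(increments="1.9 1 -0.4 0 0 0 -1;1.9 1 -0.4 0 0 0 -1;1.9 1 -0.4 0 0 0 -1;1.9 1.1 -0.4 0 0 0 -1;0 0 0 0 0 -0.14 -1;0 0 0 0 0 0 -1;0 0 0 0 0 0 -1;0 0 0 0 0 0 -1")

```text
clock: 5.95
eef_pos: [489.3, 256.4, 148.2]
tcp_rot: [-3.142, 0.001, 0.439]
contact_force: [-1.0, -0.1, -0.9]
opening: 0.207
```

```bash
python3 - <<'E'
from h import *
s=r.sense();print(s['eef_pos'],s['tcp_rot'],s['contact_force'],s['opening'])
c,im=grab("wrist","w5.png")
grab("top","t5.png")
cv2.imwrite("pics/w5b.png",cv2.resize(im[0:240],None,fx=1.56,fy=1.56,interpolation=cv2.INTER_CUBIC))
E
```

```text
[489.31344247 256.44273722 148.15613467] [-3.14156912e+00  5.24622490e-04  4.39478337e-01] [-0.99519202 -0.08961075 -0.89102136] 0.20745206910252156
```

View pics/w5b.png

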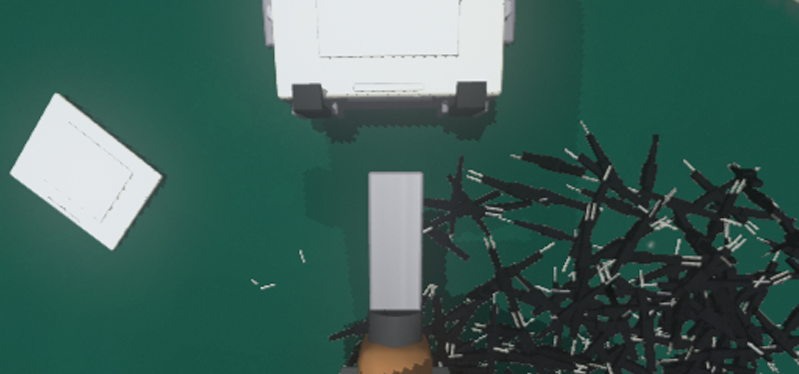

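```bash
python3 - <<'E'
from h import *
im=cv2.imread("pics/w5.png");c=cam("wrist")
hsv=cv2.cvtColor(im,cv2.COLOR_BGR2HSV)
w=cv2.inRange(hsv,(0,0,185),(180,60,255));w[100:]=0;w[:, :165]=0
cv2.imwrite("pics/m5.png",cv2.resize(w[0:110,150:350],None,fx=4,fy=4,interpolation=cv2.INTER_NEAREST))
def fit(pts):
    vx,vy,x0,y0=cv2.fitLine(np.array(pts,np.float32),cv2.DIST_HUBER,0,.01,.01).ravel();return np.array([x0,y0]),np.array([vx,vy])
bot=[(u,np.where(w[:,u]>0)[0].max()) for u in list(range(212,285))]
lef=[(np.where(w[v,170:250]>0)[0].min()+170,v) for v in range(28,60)]
rig=[(np.where(w[v,270:345]>0)[0].max()+270,v) for v in range(28,55)]
print(bot[::8],lef[::6],rig[::6])
def X(a,b):
    A=np.array([a[1],-b[1]]).T;s=np.linalg.solve(A,b[0]-a[0]);return a[0]+s[0]*a[1]
b=fit(bot);l=fit(lef);g=fit(rig)
pl=onz(c,X(b,l),55);pr=onz(c,X(b,g),55);print(X(b,l),X(b,g),pl,pr,np.linalg.norm(pl-pr))
d=pl-pr;yaw=np.arctan2(-d[0],d[1]);ex=np.array([np.cos(yaw),np.sin(yaw)])
mid=(pl+pr)[:2]/2;print("yaw",yaw,"mid",mid,"ctr",mid+39.5*ex)
s=r.sense();print(s['eef_pos'],s['tcp_rot'])
ey=np.array([-ex[1],ex[0]]);q=s['eef_pos'][:2]-mid;print("tcp in box rel front edge",q@ex,q@ey)
# catches centre
for u in((308,90),(472,89)):
    P=onz(c,(u[0]/1.56,u[1]/1.56),62.5)[:2]-mid;print("catch",P@ex,P@ey)
tip=onz(c,(395/1.56,172/1.56),148.2+8.2+1.5)[:2]-mid;print("tip",tip@ex,tip@ey)
E
```

```text
[(212, np.int64(61)), (220, np.int64(60)), (228, np.int64(59)), (236, np.int64(60)), (244, np.int64(60)), (252, np.int64(60)), (260, np.int64(60)), (268, np.int64(59)), (276, np.int64(59)), (284, np.int64(60))] [(np.int64(176), 28), (np.int64(176), 34), (np.int64(177), 40), (np.int64(177), 46), (np.int64(177), 52), (np.int64(178), 58)] [(np.int64(321), 28), (np.int64(321), 34), (np.int64(321), 40), (np.int64(321), 46), (np.int64(320), 52)]
[178.00278  60.     ] [319.68695  60.     ] [554.0631475 342.7288474  55.       ] [594.0956618  257.65074043  55.        ] 94.02598835779769
yaw 0.4398017624838964 mid [574.07940465 300.18979391] ctr [609.82042991 317.0073179 ]
[489.41420789 256.53822331 148.25053999] [-3.14156883e+00  2.75689746e-04  4.41049252e-01]
tcp in box rel front edge -95.19322207242776 -3.450453424079326
catch 0.5505238920649397 32.864410908085794
catch 0.9320133375597002 -34.54690505750089
tip -29.59790107933066 -2.978230788150387
```

View pics/m5.png

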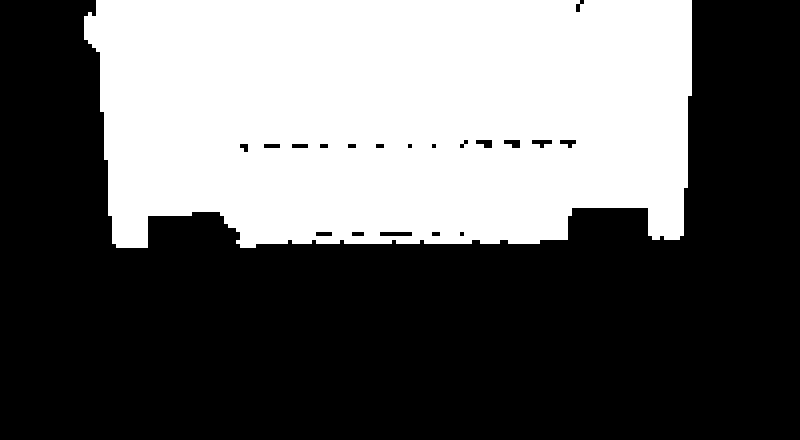

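>>> jog_arm(increments="0 -0.2 3 0 0 -0.01 -1;0 0 3 0 0 0 -1;0 0 3 0 0 0 -1;0 0 1.5 0 0 0 -1;0 0 0.6 0 0 0 -1;0 0 0 0 0 0 -1;0 0 0 0 0 0 -1;0 0 0 0 0 0 -1")

```text
clock: 6.85
eef_pos: [489.9, 258.7, 38.5]
tcp_rot: [-3.142, -0.002, 0.453]
contact_force: [-0.7, -0.8, -1.2]
opening: 0.206
```

```bash
python3 - <<'E'
from h import *
s=r.sense();print(s['eef_pos'],s['tcp_rot'],s['contact_force'],s['opening'])
c,im=grab("wrist","w6.png")
c,im=grab("side","s6.png")
cv2.imwrite("pics/s6b.png",cv2.resize(im[200:300,180:300],None,fx=6,fy=6,interpolation=cv2.INTER_CUBIC))
E
```

```text
[489.86235688 258.68953291  38.52945697] [-3.14151103e+00 -2.11254668e-03  4.52585386e-01] [-0.74731596 -0.76882583 -1.22768335] 0.20635150014791798
```

View pics/w6.png

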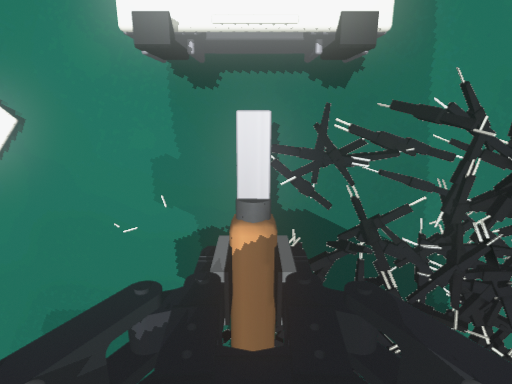

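View pics/s6b.png

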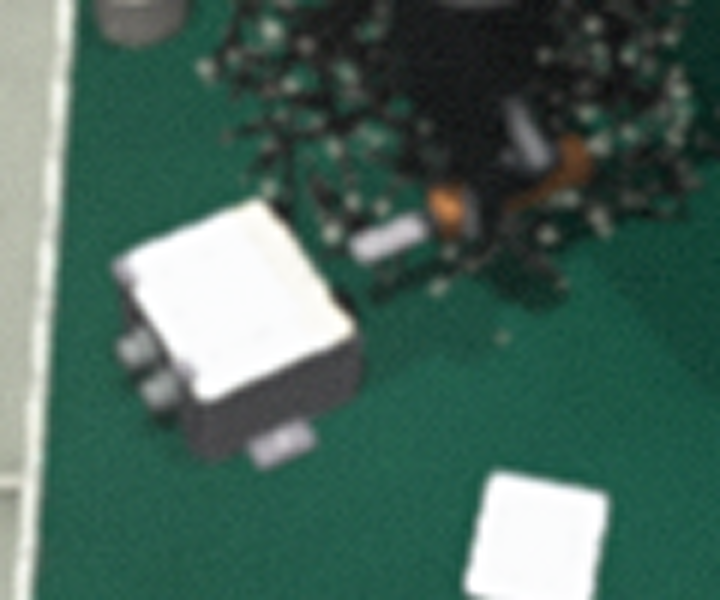

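```bash
python3 - <<'E'
from h import *
c=cam("wrist");s=r.sense();e=s['eef_pos'];print(e)
y=.452;ex=np.array([np.cos(y),np.sin(y)])
im=cv2.imread("pics/w6.png");print(im[20:60:2,255].tolist());print(im[20:60:2,230].mean(1))
for n,u,z in(("edge32",(255,32),51),("edge32top",(255,32),55),("tip",(254,111),e[2]+9.7),("catch l",(153,11),62.5)):
    print(n,(onz(c,u,z)[:2]-e[:2])@ex)
print("pred edge",(np.array([574.08,300.19])-e[:2])@ex)
E
```

```text
[489.61166511 258.55290824  38.27975199]
[[247, 247, 247], [243, 245, 244], [246, 246, 246], [245, 246, 246], [233, 238, 238], [201, 211, 208], [145, 145, 142], [138, 136, 133], [136, 134, 130], [128, 127, 124], [110, 109, 106], [105, 105, 101], [103, 103, 99], [101, 101, 97], [100, 100, 95], [97, 97, 93], [97, 97, 93], [84, 90, 72], [81, 88, 67], [79, 86, 65]]
[247.         244.         246.         245.66666667 237.
 207.         145.33333333 135.         133.         125.66666667
 109.         105.66666667 101.66666667 100.33333333  98.66666667
  96.          94.66666667  83.          78.66666667  76.66666667]
edge32 92.84927801074537
edge32top 92.11110889212733
tip 65.3206422353153
catch l 96.91483560947029
pred edge 94.17128127338486
```

>>> jog_arm(increments="0 0 0.15 0 0 0 -1;1.0 0 0 0 0 0 -1;1.0 0 0 0 0 0 -1;1.0 0 0 0 0 0 -1;0.7 0 0 0 0 0 -1;0.5 0 0 0 0 0 -1;0 0 0 0 0 0 -1;0 0 0 0 0 0 -1", squeeze=120)

```text
clock: 7.75
eef_pos: [526.5, 276.5, 35.6]
tcp_rot: [3.142, 0.001, 0.453]
contact_force: [-0.9, 1.1, -0.9]
opening: 0.201
```

```bash
python3 - <<'E'
from h import *
s=r.sense();print(s['eef_pos'],s['tcp_rot'],s['contact_force'],s['wrist_torque'],s['opening'])
c,im=grab("wrist","w7.png")
E
```

```text
[526.49241976 276.49377985  35.58758458] [3.14157636e+00 6.24585672e-04 4.52834677e-01] [-0.90088955  1.05385877 -0.94493976] [0.00047903 0.01960847 0.00584729] 0.2010515093700516
```

View pics/w7.png

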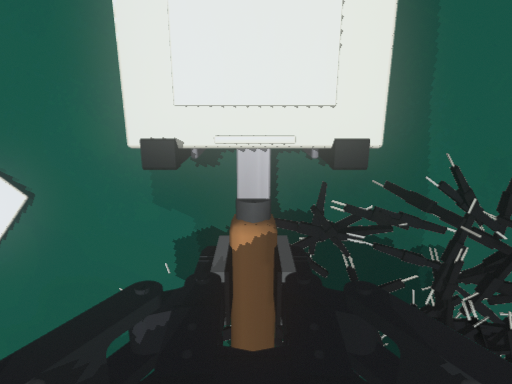

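>>> jog_arm(increments="0 0 -0.3 0 0 0 -1;0 0 -0.3 0 0 0 -1;0 0 -0.2 0 0 0 -1;0 0 -0.2 0 0 0 -1;0 0 -0.2 0 0 0 -1;0 0 -0.2 0 0 0 -1;0 0 0 0 0 0 -1;0 0 0 0 0 0 -1")

```text
clock: 8.6
eef_pos: [526.9, 276.7, 50.0]
tcp_rot: [-3.142, -0.0, 0.453]
contact_force: [0.5, 0.5, -0.7]
opening: 0.201
```

```bash
python3 - <<'E'
from h import *
s=r.sense();print(s['eef_pos'],s['tcp_rot'],s['contact_force'],s['wrist_torque'],s['opening'])
c,im=grab("wrist","w8.png")
E
```

```text
[526.88773309 276.68900129  50.04442715] [-3.14156814e+00 -3.62960091e-04  4.52785468e-01] [ 0.47695007  0.4937363  -0.67264949] [ 0.00865797 -0.01586373 -0.01959918] 0.20111057162963472
```

View pics/w8.png

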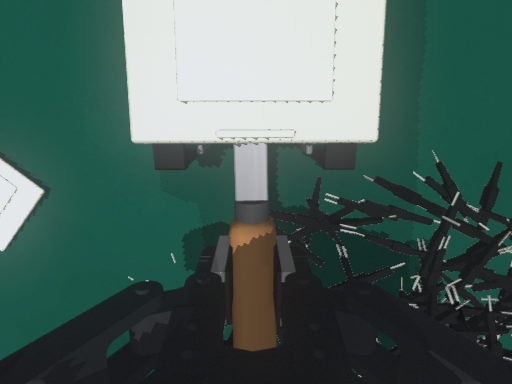

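>>> jog_arm(increments="0 0 -0.2 0 0 0 -1;0 0 -0.2 0 0 0 -1;0 0 -0.2 0 0 0 -1;0 0 -0.2 0 0 0 -1;0 0 0 0 0 0 -1;0 0 0 0 0 0 -1;0 0 0 0 0 0 -1;0 0 0 0 0 0 -1")

```text
clock: 9.45
eef_pos: [526.7, 276.6, 57.7]
tcp_rot: [-3.142, 0.0, 0.453]
contact_force: [0.1, 0.1, -1.6]
opening: 0.199
```

```bash
python3 - <<'E'
from h import *
s=r.sense();print(s['eef_pos'],s['tcp_rot'],s['contact_force'],s['wrist_torque'],s['opening'])
c,im=grab("wrist","w9.png")
c,im=grab("side","s9.png")
cv2.imwrite("pics/s9b.png",cv2.resize(im[200:300,180:300],None,fx=6,fy=6,interpolation=cv2.INTER_CUBIC))
E
```

```text
[526.70381798 276.61264506  57.68186472] [-3.14158286e+00  1.72855363e-04  4.52807881e-01] [ 0.14664103  0.05715982 -1.61749919] [-0.22246493 -0.07245839  0.04633728] 0.19877319760519704
```

View pics/w9.png

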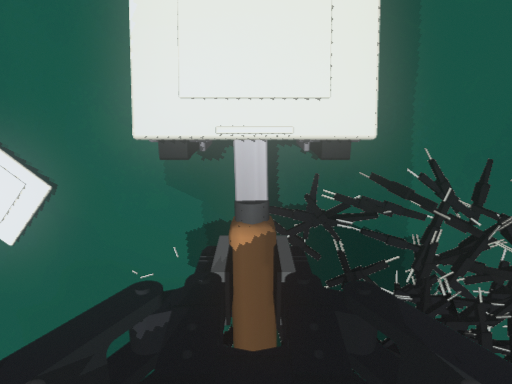

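View pics/s9b.png

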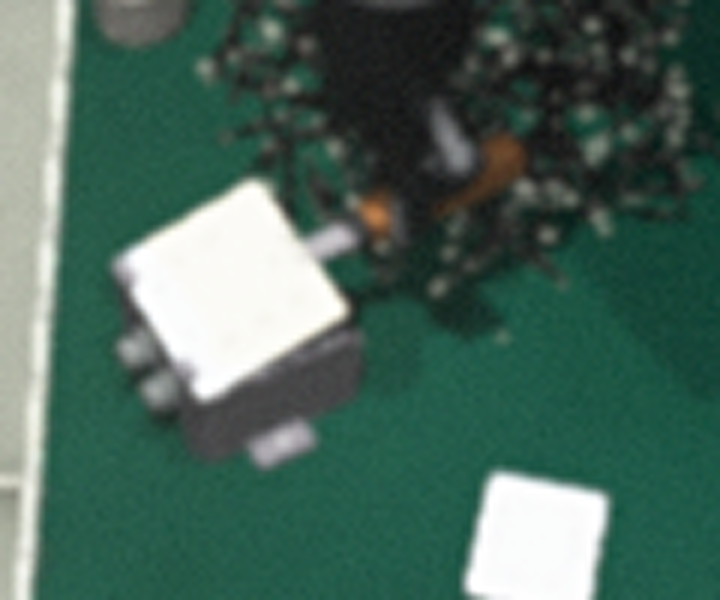

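```bash
python3 - <<'E'
from h import *
s=r.sense();print(s['clock'],s['eef_pos'],s['tcp_rot'],s['contact_force'],s['wrist_torque'],s['opening'])
a=cv2.imread("pics/w8.png")[100:200,110:400];b=cv2.imread("pics/w9.png")[100:200,110:400]
cv2.imwrite("pics/cmp.png",cv2.resize(cv2.convertScaleAbs(np.vstack([a,b]),alpha=1.6,beta=20),None,fx=2.7,fy=2.7,interpolation=cv2.INTER_CUBIC))
E
```

```text
9.55 [526.7104759  276.5907333   57.69683863] [-3.14158669e+00  1.91815192e-04  4.52730449e-01] [ 0.05726023  0.1422992  -1.68363256] [ 0.27602966  0.15364194 -0.07097289] 0.20020426179038195
```

View pics/cmp.png

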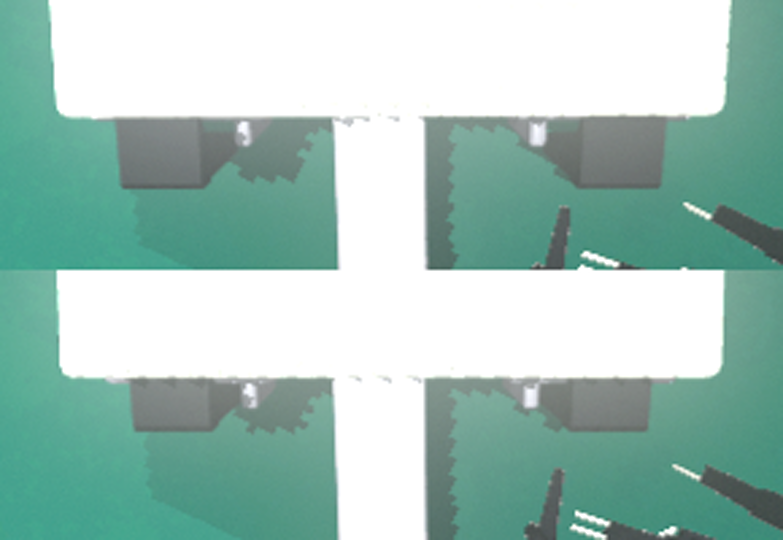

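>>> jog_arm(increments="0 0 -0.2 0 0 0 -1;0 0 -0.2 0 0 0 -1;0 0 0 0 0 0 -1;0 0 0.2 0 0 0 -1;0 0 0.3 0 0 0 -1;0 0 0.3 0 0 0 -1;0 0 0.3 0 0 0 -1;0 0 0.1 0 0 0 -1")

```text
clock: 10.35
eef_pos: [526.5, 276.5, 49.2]
tcp_rot: [-3.142, 0.001, 0.453]
contact_force: [0.8, -0.2, -1.2]
opening: 0.199
```

>>> jog_arm(increments="0 0 0.2 0 0 0 -1;0 0 0.1 0 0 0 -1;0 0 0 0 0 0 -1;0 0 0 0 0 0 -1;0 0 0 0 0 0 -1;0 0 0 0 0 0 -1;0 0 0 0 0 0 -1;0 0 0 0 0 0 -1")

```text
clock: 11.15
eef_pos: [526.8, 276.6, 46.8]
tcp_rot: [-3.142, -0.0, 0.453]
contact_force: [-0.4, 0.2, -1.4]
opening: 0.199
```

```bash
python3 - <<'E'
from h import *
s=r.sense();print(s['eef_pos'],s['tcp_rot'],s['contact_force'],s['wrist_torque'],s['opening'])
c,im=grab("wrist","w10.png")
c,im=grab("side","s10.png")
cv2.imwrite("pics/s10b.png",cv2.resize(im[200:300,180:300],None,fx=6,fy=6,interpolation=cv2.INTER_CUBIC))
E
```

```text
[526.80288485 276.62903867  46.84795256] [-3.14156443e+00 -9.03056482e-05  4.52753413e-01] [-0.44880105  0.18646398 -1.40325175] [ 0.00872333 -0.01379226  0.01478729] 0.1992409381279095
```

View pics/w10.png

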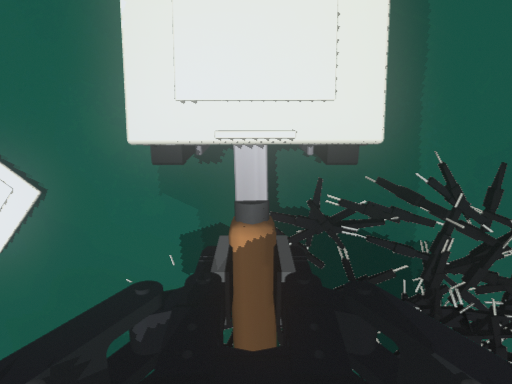

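View pics/s10b.png

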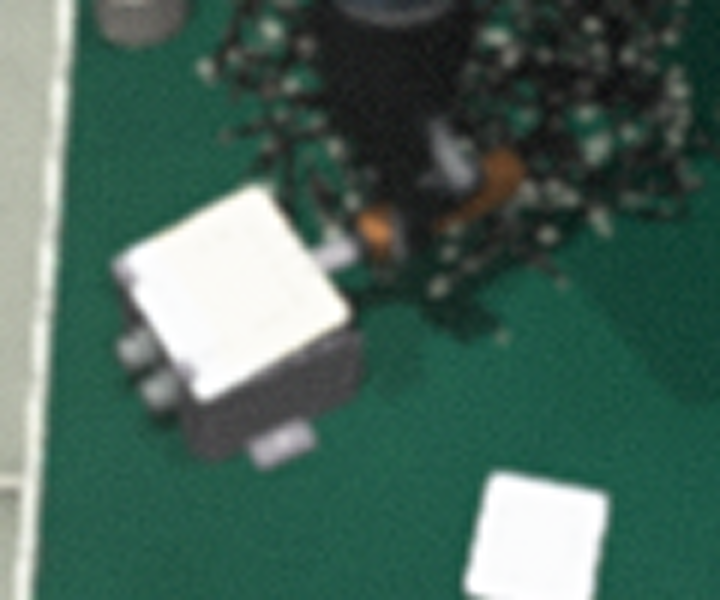

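>>> jog_arm(increments="0 0 0.2 0 0 0 -1;-0.5 0 0 0 0 0 -1;-0.5 0 0 0 0 0 -1;-0.8 0 0 0 0 0 -1;-1 0 0 0 0 0 -1;-1 0 0 0 0 0 -1;-1 0 0 0 0 0 -1;-1.2 0 0 0 0 0 -1")

```text
clock: 12.05
eef_pos: [472.1, 250.0, 44.9]
tcp_rot: [-3.142, -0.0, 0.453]
contact_force: [-0.0, 0.6, -0.6]
opening: 0.203
```

```bash
python3 - <<'E'
from h import *
s=r.sense();print(s['eef_pos'],s['tcp_rot'],s['contact_force'],s['wrist_torque'],s['opening'])
c,im=grab("wrist","w11.png")
E
```

```text
[472.0668531  250.01294138  44.89833262] [-3.14158191e+00 -2.79140427e-04  4.52828813e-01] [-0.04048763  0.60492059 -0.55272402] [-0.01092644 -0.04639422  0.02559359] 0.20250286037808693
```

View pics/w11.png

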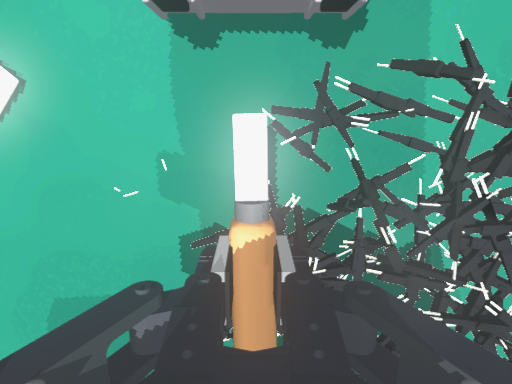

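>>> jog_arm(increments="-1 -2 -0.5 0 0 0 -1;-1 -2 0 0 0 0 -1;-1 -2 0 0 0 0 -1;-1 -2 0 0 0 0 -1;-0.3 -1.9 0.5 0 0 0 -1;0 0 1.5 0 0 0 -1;0 0 1 0 0 0 -1;0 0 0 0 0 0 -1")

```text
clock: 12.9
eef_pos: [390.0, 319.8, 18.6]
tcp_rot: [3.141, 0.002, 0.453]
contact_force: [-0.8, -0.9, -2.2]
opening: 0.201
```

```bash
python3 - <<'E'
from h import *
s=r.sense();print(s['eef_pos'],s['tcp_rot'],s['contact_force'],s['wrist_torque'],s['opening'])
c,im=grab("wrist","w12.png")
E
```

```text
[389.96419272 319.80733044  18.64604262] [3.14102015e+00 2.33391588e-03 4.52874536e-01] [-0.78701752 -0.87984011 -2.18483996] [ 0.01783102 -0.0256781   0.00901848] 0.20102950119566235
```

View pics/w12.png

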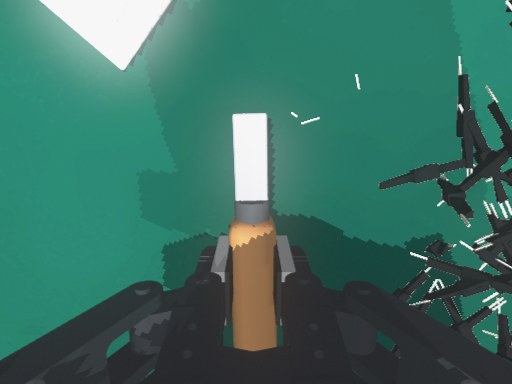

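Clear spot, tool held level. Lower about 15 mm gently (settling lag included), then check before releasing.

>>> jog_arm(increments="0 0 0.5 0 0 0 -1;0 0 0.4 0 0 0 -1;0 0 0.3 0 0 0 -1;0 0 0.1 0 0 0 -1;0 0 0 0 0 0 -1;0 0 0 0 0 0 -1;0 0 0 0 0 0 -1;0 0 0 0 0 0 -1", squeeze=40)

```text
clock: 13.75
eef_pos: [390.9, 320.7, 6.9]
tcp_rot: [-3.142, -0.0, 0.453]
contact_force: [0.2, 0.1, -1.9]
opening: 0.199
```

>>> jog_arm(increments="0 0 0.2 0 0 0 -1;0 0 0.15 0 0 0 -1;0 0 0 0 0 0 -1;0 0 0 0 0 0 -0.3;0 0 0 0 0 0 -0.1;0 0 0 0 0 0 0;0 0 0 0 0 0 0.1;0 0 0 0 0 0 0.1")

```text
clock: 14.55
eef_pos: [390.8, 320.6, 3.2]
tcp_rot: [3.142, 0.0, 0.453]
contact_force: [-0.7, 0.7, 0.6]
opening: 0.551
```

```bash
python3 - <<'E'
from h import *
s=r.sense();print(s['eef_pos'],s['tcp_rot'],s['contact_force'],s['wrist_torque'],s['opening'])
c,im=grab("wrist","w13.png")
E
```

```text
[390.79480834 320.56701735   3.17843604] [3.14157452e+00 1.85574521e-04 4.52810422e-01] [-0.68691702  0.71271363  0.59278237] [ 0.00064755  0.02979938 -0.0312613 ] 0.5507957416976674
```

View pics/w13.png

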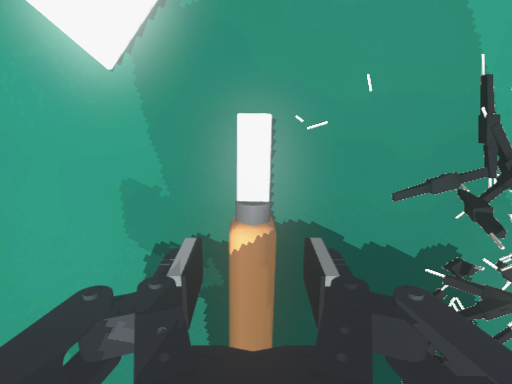

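Released, handle free of both pads. Lift straight up and look at everything.

>>> jog_arm(increments="0 0 -1 0 0 0 0.1;0 0 -2 0 0 0 0.1;0 0 -4 0 0 0 0.1;0 0 -4 0 0 0 0.1;0 0 -4 0 0 0 0.1;0 0 -4 0 0 0 0.1;0 0 -2 0 0 0 0.1;0 0 0 0 0 0 0.1")

```text
clock: 15.4
eef_pos: [392.3, 321.8, 217.3]
tcp_rot: [-3.14, -0.006, 0.453]
contact_force: [-0.4, 0.2, -0.7]
opening: 0.552
```

```bash
python3 - <<'E'
from h import *
s=r.sense();print(s['eef_pos'],s['tcp_rot'],s['contact_force'],s['opening'])
c,im=grab("wrist","w14.png")
c,im=grab("side","s14.png")
cv2.imwrite("pics/s14b.png",cv2.resize(im[200:300,180:300],None,fx=6,fy=6,interpolation=cv2.INTER_CUBIC))
c,im=grab("top","t14.png")
cv2.imwrite("pics/t14b.png",cv2.resize(im[120:250,110:240],None,fx=4.5,fy=4.5,interpolation=cv2.INTER_CUBIC))
E
```

```text
[392.27863808 321.76324736 217.27263268] [-3.14006387 -0.00641326  0.4528021 ] [-0.44282934  0.24029258 -0.70380553] 0.5520449051541323
```

View pics/w14.png

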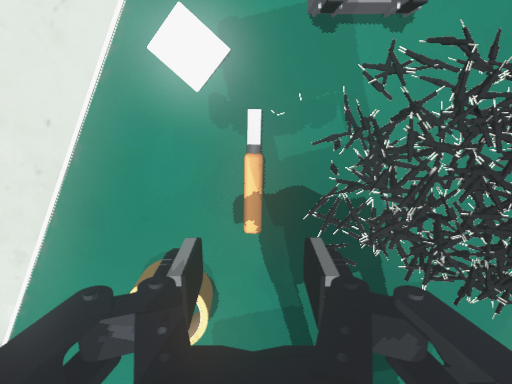

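View pics/s14b.png

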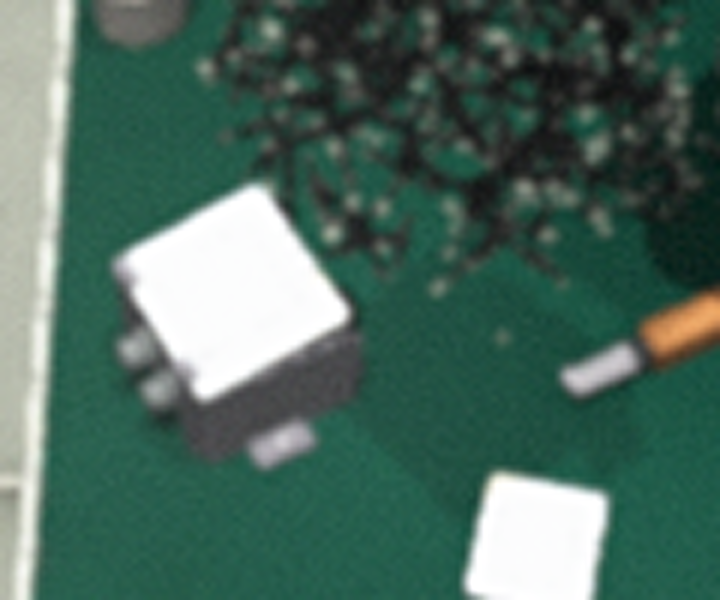

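View pics/t14b.png

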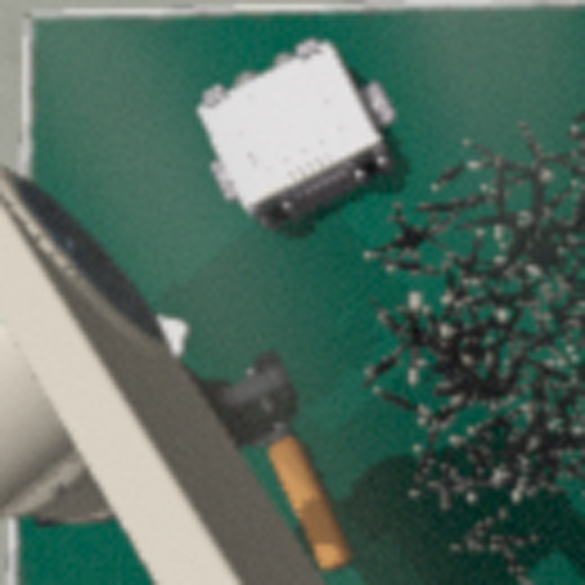

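```bash
python3 - <<'E'
from h import *
ct,cs=cam("top"),cam("side")
f=lambda x,y:(110+x/4.5,120+y/4.5);g=lambda x,y:(180+x/6,200+y/6)
print("FR before",tri(ct,f(388,152),cs,g(262,200)),"after",tri(ct,f(383,147),cs,g(262,184)))
print("FL before",tri(ct,f(255,215),cs,g(355,327)),"after",tri(ct,f(250,211),cs,g(353,310)))
c=cam("wrist");im=cv2.imread("pics/w14.png")
t=onz(c,(255,109),12.5);b=onz(c,(255,152),20);e=onz(c,(252,234),11);print(t,b,e,np.linalg.norm(t-b),np.linalg.norm(b-e))
o=t+(b-t)/np.linalg.norm(b-t)*64;print("origin",o,np.linalg.norm(o[:2]-[609.8,317]),r.sense()['clock'])
E
```

```text
FR before [591.30215441 252.39184897  52.83579377] after [590.9733879  253.58207825  66.03495088]
FL before [549.78210199 338.13499799  54.74888135] after [550.08081423 338.26293994  67.36789613]
[445.83439676 345.68042952  12.5       ] [407.97609006 327.26594697  20.        ] [322.65073513 289.35335881  11.        ] 42.76206910825848 93.80181519780449
origin [389.17362988 318.12032992  23.72490118] 220.62921459164747 15.55
```

```bash
python3 - <<'E'
from rig import r
s=r.sense();print(s['clock'],s['eef_pos'],s['contact_force'],abs(s['qvel']).max())
print(r.sign_off())
E
```

```text
15.55 [390.27388368 320.15514079 212.74828699] [0.30683181 1.65573352 0.27145957] 0.020543905775542336
the job is handed in; nothing more can be done
None
```

I pried the cover up with the opening tool and handed the job in at 15.6 s. The sign-off gives no verdict, so what follows rests on my own checks.

**What I did:** I gripped the wooden-handled opener and slid its blade about 14 mm under the cover at the notch. I lifted until the front edge was off both catches, then about 12 mm higher. After lowering, I drew the blade out and laid the tool on a clear spot of the worktop. The fingers stayed about 40 mm or more in front of the cover throughout.

**Last checks:**
- **Cover:** from the top and side views, its front corners rose 13.2 and 12.6 mm. That agrees with the 11.5 mm expected when it rests on the catches (about 9 degrees), and the cover still sits on the box.
- **Tool:** it lies about 220 mm from the box centre. I judged it flat by eye and from its measured length (43 mm blade and 94 mm handle, against 44 and 90 mm). The fingers had let go and the hand was lifted over 200 mm clear.

**Unclear or off:**
- **Prying hold:** the 0.1 s hold was never measured directly. The edge jumped free with almost no force showing afterwards, so I lifted further and held it there for about 0.4 s. The wrist then read about -1.7 N vertically, roughly 1 N more than the tool's own weight. The edge measured about 16 mm up, where I expected 20.
- **Wrist torque:** it swung between about ±0.25 N m while the cover was held up. I took this for vibration.
- **Forces at the end:** the wrist still read -1.4 N after I lowered the blade, where I expected about -0.7 N. It also read 1.7 N sideways at hand-in with the hand in free air. I took both for sensor noise.

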